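Chase the thread in an oak boss with a tap

ROBOT

A 6-joint arm with a two-finger parallel gripper is mounted at the origin on the work surface. World frame = base frame: x ahead of the robot, y to its left, z up, the work surface at z = 0. Lengths are in m, angles in rad, forces in N, time in s.
With the tool pointing down it reaches from about 0.275 to 0.875 m from the base axis. Payload 12.5 kg.
Tool frame: the origin (TCP) lies at the very end of the fingers, on their centre line; the grasp point (between the pads) lies 19 mm behind it; y points along the fingers, x is the direction in which the jaws open and shut, and the axes are right-handed (so a half turn about y gives the same grasp; the last joint's range is limited). The gripper opens to 85 mm and grips with 20 to 120 N. Pads are 22 mm wide; open, the fingers measure 114 mm over their backs; the gripper's body (76 mm by 85 mm) begins 54 mm behind the grasp point. The pads swing forward as they close: fully open they stand 13 mm farther back than shut.
Start: joints at [1.165, 0.351, 1.652, -0, 1.139, -0.085], TCP at [0.173, 0.522, 0.231] pointing down, gripper open.
Joint ranges: [-2.75, 2.75], [-0.79, 2.1], [0.01, 2.65], [-1.57, 4.71], [0.07, 3.14], [-2.87, 2.87]. Speed limits (rad/s): [2.22, 2.22, 2.79, 3.14, 3.14, 3.14].

INTERFACE

Orientations are given as a unit quaternion [w, x, y, z].
In Python, from cell import * gives the robot as it stands.
- The arm moves only by the tool apply_moves, never from a script. Its argument "rows" is a list of rows, each an object with "xyz": the shift along the tool's x, y, z in mm, a list of three; "spin": the turn about the tool's y in degrees; "grip": the opening, from 0 (shut) to 1 (fully open). In form: [{"xyz": [x, y, z], "spin": spin, "grip": grip}, ...]. A call has 1 to 12 rows; each row shifts and turns the commanded pose from where the row before left it, along the tool's axes as they then stand; what a row does not reach is not made up. A row lasts 1/12 s, in which the tool goes at most 41.7 mm and 7.16 degrees, less where a joint would pass 70% of its speed; a pose out of reach is approached as far as the arm can. A call is refused whole if a number of a shift passes 41.7 or a number of a turn 7.16, either way. A call with a gripper value outside its range is refused whole. The fingers move at their own pace and stop on an object; the grip force is fixed at half the most. Time passes only in rows, so rows that do not move let the fingers close. It gives the time, the measured TCP pose, the force and the opening at its end, in the units of the state.
- observe(): the state, without advancing time (a new reading comes with each control period).
- grab_frame(name): name is "side" or "top"; returns a dict with "img" (420x560x3 uint8, red, green, blue), "K" (3x3 intrinsics, pixels), "pose" (4x4, takes a point from camera to world coordinates). Camera axes: x right, y up, looking along -z (the intrinsics and any distortion apply to the point x, -y, -z); pixel columns grow to the right and rows downward; lengths in m; the calibration is good to about 2 mm. A picture is of the moment at which its call begins. There is no depth.
- job_done(): hands the job in, once; it reports no verdict.
The state is a dict: "t": time; "joints": joint angles; "dq": joint speeds; "joint_efforts": joint torques, N m; "position": TCP position; "orientation": TCP orientation; "contact_force": force on the tool from outside, world axes, zero at the start; "wrist_torque": the same for the moment, N m; "grip_width": finger opening in m.
Only numpy, scipy, OpenCV 4.12 (cv2) and the standard library are available. Lean on these libraries where they do the work, as an engineer would, in place of code of your own. Each camera call takes 0.05 s, during which the arm holds its last target. There are 200 camera calls.

TASK

Run the thread tap down the hole in the oak boss with its spring T-handle: half a turn forward (clockwise seen from above) and pause, a quarter turn back and pause, then both once more; then turn forward until the tap bottoms in the blind hole and the yellow pointer stands still at the dial's green mark, ease the tap back a quarter turn and let go. Never force it: the pointer must not reach a red mark; and leave the other things on the bench where they are.

Things in the scene. Friction and masses are not known exactly. Their poses are not given: they have to be found in the camera images.
- block: Fixture bolted to the bench: plate 170 x 130 x 12 mm with a blue vice (jaws along x at y = +-45 mm, 54 mm high) holding a 70 x 70 mm oak boss, top 72 mm above the bench, blind hole (29 mm) at its centre. Origin: centre of the plate's underside, on the tap's vertical axis; z up.
- hub (a point): Centre of the spring T-handle: on the tap's axis, at the bar's mid-height, about 135 mm above the bench at the start. x points along the bar to the red grip, z up: its yaw is the handle's angle. Bar 176 mm over all, 14 mm thick; grips 16 mm thick, 46 to 88 mm from the axis, one red, one black. Black dial of 33 mm radius above the hub, top 16 mm above mid-bar. Either arm may be pushed or gripped.
- red_grip (a point): Point in the middle of the handle's red grip, 65 mm from the tap's axis, at the bar's mid-height; axes as hub.
- wrench: The T-handle as a  origin on the tap's axis, 135 mm below the bar's mid-height; axes as hub. It drives the tap through a torsion spring in its hub, 1.5 N m per rad: it runs ahead of the tap by the torque applied and springs back when let go.
- tap_top (a point): Top of the tap, on its axis, 20 mm above mid-bar, at the base of the yellow pointer (30 mm) fixed to the tap; x along the pointer, z up: its yaw is the tap's angle. Without torque the pointer lies at the dial's white mark, along the red arm. On either side a green mark at 0.32 rad (0.48 N m; 7.4 N at 65 mm) and a red one at 0.45 rad (0.68 N m; 10 N).
- tap: The steel tap as a body, 29 mm thread: origin on its axis, 155 mm below tap_top. Forward is clockwise from above (yaw falls) and sinks it 5 mm a turn. Turning takes about 0.25 N m either way (4 N at 65 mm); it stays where left. It bottoms, hard, somewhere 0.75 to 1.02 turn beyond the start: where is not known beforehand and must be felt as the torque rising to the green mark.
- brush: Wooden-handled brush, 170 mm, lying beside the fixture; bystander. Origin: centre of its underside.
- screwdriver: Orange screwdriver, 180 mm, lying beside the fixture; bystander. Origin: centre of its underside.
- mug: Steel mug, 84 mm wide, 85 mm high; bystander. Origin: centre of its underside.
- tamper: Dark wooden coffee tamper, 54 mm wide, 88 mm high; bystander. Origin: centre of its underside.
- jar: Amber jar with black lid, 70 mm wide, 100 mm high; bystander. Origin: centre of its underside.
- spare_leg: Turned oak foot with a 27 mm spigot, 48 mm wide, 85 mm high; bystander. Origin: centre of its underside.
Mind the look-alikes: they are no part of the job. There is more than one size of the block; the one meant has the size given above.

How it is judged:
By the outcome, as a careful person would: the job done as asked, in the order asked, and still so for the second after the job is handed in, with the robot touching nothing.
It also fails if it takes over 69 s, if anything falls off the work surface, if the arm or the gripper's body presses on something with over 40 N, if the wrist force passes 120 N, or if a joint passes its speed limit or range.

## Working session

There is one attempt and no reset: what is moved stays moved. The work goes in short steps, Python scripts to look and compute and a tool call to move; the robot and the scene stay as the last step left them, time stands still between calls to the robot, and variables do not carry over. Pictures are saved under pics/ and viewed, about 8 in all and at most 12, crops included, and the job is handed in when it is done.

Besides the shell and the picture viewer there is one more tool, called as name([rows], argument=value, ...), one row to a line, values as JSON. apply_moves: Moves the arm, as the interface text tells. Its arguments: {"type":"object","properties":{"rows":{"type":"array"}},"required":["rows"]}

```bash
mkdir -p pics; ls; python3 - <<'E'
from cell import *
import cv2,numpy as np
np.set_printoptions(precision=4,suppress=True)
s=observe();print(s)
ims=[]
for n in("top","side"):
    f=grab_frame(n);cv2.imwrite(f"pics/{n}0.png",f["img"][:,:,::-1]);print(n,f["K"],f["pose"],[k for k in f])
E
```

```text
pics
{'t': 0.0, 'joints': array([ 1.1654,  0.3512,  1.6524, -0.    ,  1.1391, -0.0846]), 'dq': array([ 0.0003, -0.0004, -0.0007, -0.0012, -0.0004, -0.0015]), 'joint_efforts': array([ -0.0011, -50.6096, -29.1405,  -0.0001,   0.0045,   0.    ]), 'position': array([0.1733, 0.5216, 0.2307]), 'orientation': array([-0.5732,  0.5737,  0.4134, -0.4141]), 'contact_force': array([ 0.8089,  0.4756, -0.8178]), 'wrist_torque': array([ 0.0806,  0.0356, -0.0131]), 'grip_width': 0.08541888470012513}
top [[434.7265   0.     282.4768]
 [  0.     434.7265 216.028 ]
 [  0.       0.       1.    ]] [[-0.0112  0.9909 -0.1338  0.4352]
 [-0.9999 -0.0114 -0.0002  0.0081]
 [-0.0017  0.1338  0.991   1.2284]
 [ 0.      0.      0.      1.    ]] ['img', 'K', 'pose']
side [[491.6401   0.     273.0598]
 [  0.     491.6401 209.3362]
 [  0.       0.       1.    ]] [[ 0.9746  0.1631 -0.1537  0.3425]
 [-0.2241  0.7137 -0.6636 -0.8812]
 [ 0.0014  0.6812  0.7321  1.1089]
 [ 0.      0.      0.      1.    ]] ['img', 'K', 'pose']
```

View pics/top0.png

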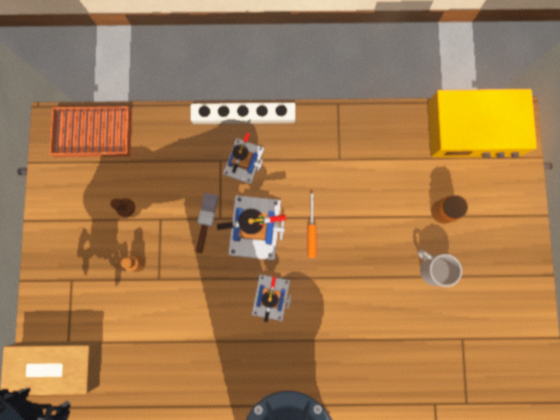

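View pics/side0.png

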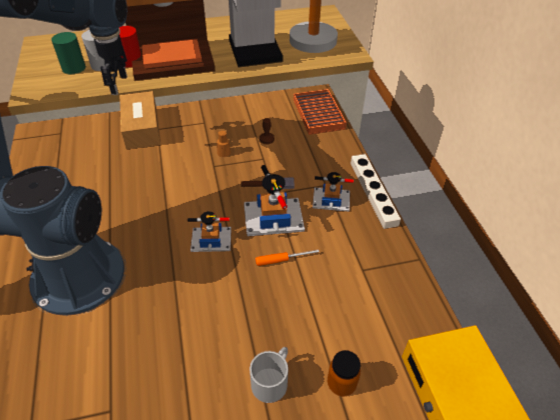

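Three T-handle fixtures appear in the top image, at (243,160), (256,228) and (271,297). The middle one is clearly the largest, and its plate should measure 170 x 130 mm. I'll confirm that with a crop and measurements.

```bash
cat > h.py <<'E'
from cell import *
import cv2,numpy as np
np.set_printoptions(precision=4,suppress=True)
def ray(f,uv,z):
    K,P=f["K"],f["pose"]
    d=np.linalg.inv(K)@[uv[0],uv[1],1]; d=P[:3,:3]@(d*[1,-1,-1]); o=P[:3,3]
    return o+d*(z-o[2])/d[2]
def proj(f,p):
    c=f["pose"][:3,:3].T@(np.array(p)-f["pose"][:3,3]); q=f["K"]@(c*[1,-1,-1]); return q[:2]/q[2]
E
python3 - <<'E'
from h import *
t=grab_frame("top");s=grab_frame("side")
a=t["img"][185:270,205:305];b=s["img"][160:245,230:330]
im=np.hstack([cv2.resize(x,None,fx=4,fy=6 if 0 else 4,interpolation=cv2.INTER_CUBIC) for x in(a,b)])
cv2.imwrite("pics/crop1.png",im[:,:,::-1])
hsv=cv2.cvtColor(t["img"],cv2.COLOR_RGB2HSV).astype(int)
H,S,V=hsv[...,0],hsv[...,1],hsv[...,2]
roi=np.zeros(H.shape,bool);roi[185:270,205:305]=1
for n,m,z in(("red",((H<5)|(H>174))&(S>180)&(V>120),.143),("yel",(H>20)&(H<33)&(S>150)&(V>120),.155)):
    y,x=np.nonzero(m&roi);print(n,len(x),x.mean(),y.mean(),ray(t,(x.mean(),y.mean()),z),x.min(),x.max(),y.min(),y.max())
E
```

```text
red 68 277.5 218.1764705882353 [0.5764 0.0209 0.143 ] 261 285 215 225
yel 29 257.86206896551727 219.3793103448276 [0.5723 0.0697 0.155 ] 254 261 215 221
```

View pics/crop1.png

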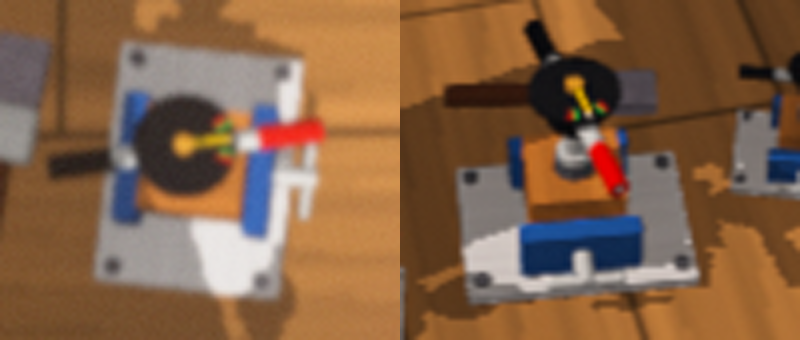

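The crop confirms it: the middle fixture at (251,221) has the large plate, blue vice, black dial and red grip at about (278,218). I'll straddle its black arm loosely, which leaves the pointer visible, so next I need the hub and the tool frame.

```bash
cat >> h.py <<'E'
from scipy.optimize import least_squares
from scipy.spatial.transform import Rotation as Rn
def masks(f):
    h=cv2.cvtColor(f["img"],cv2.COLOR_RGB2HSV).astype(int);H,S,V=h[...,0],h[...,1],h[...,2]
    return dict(red=((H<5)|(H>174))&(S>180)&(V>110),yel=(H>17)&(H<33)&(S>140)&(V>120),blk=V<62)
def tool():
    s=observe();w,x,y,z=s["orientation"];R=Rn.from_quat([x,y,z,w]).as_matrix()
    return s,R
E
python3 - <<'E'
from h import *
c0=np.array([.568,.085,.151])
for n in("top","side"):
    f=grab_frame(n);M=masks(f);p=proj(f,c0)
    print(n,"c0 proj",p)
    m=M["blk"].astype(np.uint8)
    m=cv2.morphologyEx(m,cv2.MORPH_OPEN,cv2.getStructuringElement(cv2.MORPH_ELLIPSE,(11,11)) if n=="top" else np.ones((9,9),np.uint8))
    k,l,st,ce=cv2.connectedComponentsWithStats(m)
    for i in range(1,k):
        if np.hypot(*(ce[i]-p))<25: print(st[i],ce[i],ray(f,ce[i],.150))
    for nm in("red","yel","blk"):
        yy,xx=np.nonzero(M[nm]);q=np.array([ray(f,(a,b),{"red":.140,"yel":.155,"blk":.140}[nm]) for a,b in zip(xx,yy) if np.hypot(a-p[0],b-p[1])<60])
        d=np.hypot(*(q[:,:2]-c0[:2]).T)
        sel=q[(d>(.045 if nm!="yel" else 0))&(d<(.095 if nm!="yel" else .04))]
        print(nm,len(sel),sel.mean(0))
s,R=tool();print(R)
E
```

```text
top c0 proj [251.8337 221.3726]
red 65 [0.577  0.0202 0.14  ]
yel 55 [0.5715 0.0739 0.155 ]
blk 65 [0.5598 0.1548 0.14  ]
side c0 proj [273.7298 182.9654]
red 59 [0.5751 0.0192 0.14  ]
yel 26 [0.569  0.0781 0.155 ]
blk 193 [0.5322 0.1085 0.14  ]
[[ 0.3153 -0.0001 -0.949 ]
 [ 0.949  -0.0003  0.3153]
 [-0.0004 -1.      0.    ]]
```

Hub is at about (0.568, 0.0865) and the red-arm yaw is about -82.7°. The plan is to straddle the black arm loosely, with about a 30 mm gap and the tool z pointing inward. I'll then walk an arc, starting near j6 = -157° so there is range to turn forward.

```bash
cat >> h.py <<'E'
import json
HUB=np.array([.568,.0865])
def pose_on_arm(psi_b,z,mis=0,r=.065):
    "tool pose over arm at angle psi_b deg; tool z yaw = inward + mis"
    a=np.radians(psi_b);return np.array([*(HUB+r*np.array([np.cos(a),np.sin(a)])),z]),psi_b+180+mis
def yawz(R): return np.degrees(np.arctan2(R[1,2],R[0,2]))
def rows(p0,y0,p1,y1,n,g):
    "straight line from p0,yaw0 to p1,yaw1 in n rows; tool y down"
    dy=(y1-y0)/n;out=[];d=(np.array(p1)-p0)/n*1000
    p=np.array(p0,float)
    for i in range(n):
        a=np.radians(y0+dy*i);Z=np.array([np.cos(a),np.sin(a),0]);X=np.array([np.sin(a)*1,-np.cos(a),0]) 
        out.append(dict(xyz=[round(float(d@X),1),round(float(-d[2]),1),round(float(d@Z),1)],spin=round(-dy,2),grip=g))
    return out
E
python3 - <<'E'
from h import *
s,R=tool();print(R[:,0],yawz(R))
a=np.radians(yawz(R));print(np.sin(a),-np.cos(a))
p,y=pose_on_arm(97.3,.19,-15.3);print(p,y)
r=rows(s["position"],yawz(R),p,y,24,.35)
print(json.dumps(r[:12]));print(json.dumps(r[12:]))
E
```

```text
[ 0.3153  0.949  -0.0004] 161.62133022685563
0.31529576496868833 0.9489934565595327
[0.5597 0.151  0.19  ] 262.0
[{"xyz": [-9.6, 1.7, -20.2], "spin": -4.18, "grip": 0.35}, {"xyz": [-11.0, 1.7, -19.4], "spin": -4.18, "grip": 0.35}, {"xyz": [-12.4, 1.7, -18.5], "spin": -4.18, "grip": 0.35}, {"xyz": [-13.7, 1.7, -17.6], "spin": -4.18, "grip": 0.35}, {"xyz": [-15.0, 1.7, -16.5], "spin": -4.18, "grip": 0.35}, {"xyz": [-16.2, 1.7, -15.4], "spin": -4.18, "grip": 0.35}, {"xyz": [-17.2, 1.7, -14.2], "spin": -4.18, "grip": 0.35}, {"xyz": [-18.2, 1.7, -12.9], "spin": -4.18, "grip": 0.35}, {"xyz": [-19.1, 1.7, -11.5], "spin": -4.18, "grip": 0.35}, {"xyz": [-19.9, 1.7, -10.1], "spin": -4.18, "grip": 0.35}, {"xyz": [-20.6, 1.7, -8.6], "spin": -4.18, "grip": 0.35}, {"xyz": [-21.2, 1.7, -7.1], "spin": -4.18, "grip": 0.35}]
[{"xyz": [-21.6, 1.7, -5.5], "spin": -4.18, "grip": 0.35}, {"xyz": [-22.0, 1.7, -3.9], "spin": -4.18, "grip": 0.35}, {"xyz": [-22.2, 1.7, -2.3], "spin": -4.18, "grip": 0.35}, {"xyz": [-22.3, 1.7, -0.7], "spin": -4.18, "grip": 0.35}, {"xyz": [-22.3, 1.7, 0.9], "spin": -4.18, "grip": 0.35}, {"xyz": [-22.2, 1.7, 2.5], "spin": -4.18, "grip": 0.35}, {"xyz": [-21.9, 1.7, 4.2], "spin": -4.18, "grip": 0.35}, {"xyz": [-21.6, 1.7, 5.7], "spin": -4.18, "grip": 0.35}, {"xyz": [-21.1, 1.7, 7.3], "spin": -4.18, "grip": 0.35}, {"xyz": [-20.5, 1.7, 8.8], "spin": -4.18, "grip": 0.35}, {"xyz": [-19.8, 1.7, 10.3], "spin": -4.18, "grip": 0.35}, {"xyz": [-19.0, 1.7, 11.7], "spin": -4.18, "grip": 0.35}]
```

apply_moves([
  {"xyz": [-9.6,1.7,-20.2],"spin": -4.2,"grip": 0.35},
  {"xyz": [-11,1.7,-19.4],"spin": -4.2,"grip": 0.35},
  {"xyz": [-12.4,1.7,-18.5],"spin": -4.2,"grip": 0.35},
  {"xyz": [-13.7,1.7,-17.6],"spin": -4.2,"grip": 0.35},
  {"xyz": [-15,1.7,-16.5],"spin": -4.2,"grip": 0.35},
  {"xyz": [-16.2,1.7,-15.4],"spin": -4.2,"grip": 0.35},
  {"xyz": [-17.2,1.7,-14.2],"spin": -4.2,"grip": 0.35},
  {"xyz": [-18.2,1.7,-12.9],"spin": -4.2,"grip": 0.35},
  {"xyz": [-19.1,1.7,-11.5],"spin": -4.2,"grip": 0.35},
  {"xyz": [-19.9,1.7,-10.1],"spin": -4.2,"grip": 0.35},
  {"xyz": [-20.6,1.7,-8.6],"spin": -4.2,"grip": 0.35},
  {"xyz": [-21.2,1.7,-7.1],"spin": -4.2,"grip": 0.35},
])

```text
t: 1.3
position: [0.3676, 0.336, 0.2108]
orientation: [-0.342, 0.342, 0.619, -0.619]
contact_force: [-0.6, -0.4, 0.0]
grip_width: 0.03
```

apply_moves([
  {"xyz": [-21.6,1.7,-5.5],"spin": -4.2,"grip": 0.35},
  {"xyz": [-22,1.7,-3.9],"spin": -4.2,"grip": 0.35},
  {"xyz": [-22.2,1.7,-2.3],"spin": -4.2,"grip": 0.35},
  {"xyz": [-22.3,1.7,-0.7],"spin": -4.2,"grip": 0.35},
  {"xyz": [-22.3,1.7,0.9],"spin": -4.2,"grip": 0.35},
  {"xyz": [-22.2,1.7,2.5],"spin": -4.2,"grip": 0.35},
  {"xyz": [-21.9,1.7,4.2],"spin": -4.2,"grip": 0.35},
  {"xyz": [-21.6,1.7,5.7],"spin": -4.2,"grip": 0.35},
  {"xyz": [-21.1,1.7,7.3],"spin": -4.2,"grip": 0.35},
  {"xyz": [-20.5,1.7,8.8],"spin": -4.2,"grip": 0.35},
  {"xyz": [-19.8,1.7,10.3],"spin": -4.2,"grip": 0.35},
  {"xyz": [-19,1.7,11.7],"spin": -4.2,"grip": 0.35},
])

```text
t: 2.3
position: [0.5618, 0.1515, 0.1903]
orientation: [0.046, -0.045, -0.706, 0.706]
contact_force: [-0.1, 1.0, 0.0]
grip_width: 0.0297
```

```bash
python3 - <<'E'
from h import *
s,R=tool();print(s["t"],s["position"],yawz(R),s["joints"],s["grip_width"],s["contact_force"])
p,y=pose_on_arm(97.3,.19,-15.3);d=(p-s["position"])*1000;print("err tool mm",R.T@d,"yaw",yawz(R)+360-y)
t=grab_frame("top");sd=grab_frame("side")
a=t["img"][185:270,205:305];b=sd["img"][110:245,215:335]
im=np.hstack([cv2.resize(x,(w,540),interpolation=cv2.INTER_CUBIC) for x,w in((a,320),(b,480))][1:]+[cv2.resize(a,(320,540))[:, :]][:0])
A=cv2.resize(a,(400,340),interpolation=cv2.INTER_CUBIC);B=cv2.resize(b,(400,450),interpolation=cv2.INTER_CUBIC)
im=np.zeros((450,800,3),np.uint8);im[:340,:400]=A;im[:,400:]=B
cv2.imwrite("pics/hover.png",im[:,:,::-1])
E
```

```text
2.3 [0.5618 0.1515 0.1903] -97.37825210812916 [ 0.1834  0.452   1.6086  0.      1.0812 -2.8295] 0.029691964818521606 [-0.062   0.9852  0.029 ]
err tool mm [1.9594 0.3235 0.7567] yaw 0.6217478918708252
```

View pics/hover.png

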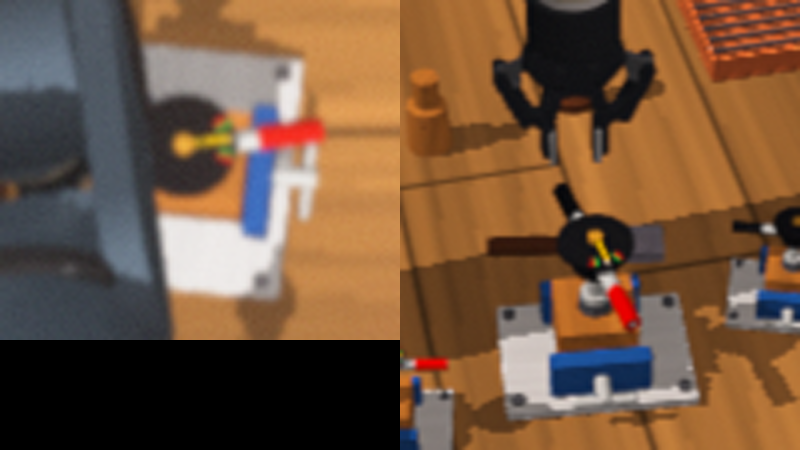

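apply_moves([
  {"xyz": [2,19,0.8],"spin": 0,"grip": 0.35},
  {"xyz": [0,19,0],"spin": 0,"grip": 0.35},
  {"xyz": [0,19,0],"spin": 0,"grip": 0.35},
  {"xyz": [0,19,0],"spin": 0,"grip": 0.35},
  {"xyz": [0,0,0],"spin": 0,"grip": 0.35},
])

```text
t: 2.82
position: [0.5568, 0.1519, 0.1113]
orientation: [0.049, -0.045, -0.705, 0.706]
contact_force: [-1.0, -0.2, 0.9]
grip_width: 0.0296
```

```bash
cat >> h.py <<'E'
def arc(a0,a1,m0,m1,n,g=.35,fix=(0,0,0)):
    "rows from arm angle a0 to a1; fix = world mm correction spread over rows"
    o=[]
    for i in range(n):
        A=[a0+(a1-a0)*k/n for k in(i,i+1)];M=[m0+(m1-m0)*k/n for k in(i,i+1)]
        (p,y),(q,w)=[pose_on_arm(a,0,m) for a,m in zip(A,M)]
        o+=rows(p,y,q+np.array(fix)/n/1000,w,1,g)
    return o
def now():
    s,R=tool();p=s["position"];v=p[:2]-HUB;a=np.degrees(np.arctan2(v[1],v[0]))
    F=s["contact_force"];T=v[0]*F[1]-v[1]*F[0]
    mis=(yawz(R)-a-180+180)%360-180
    print("t",s["t"],"arm ang %.1f fwd %.1f r %.4f z %.4f mis %.1f j6 %.1f"%(a,(97.3-a)%360,np.hypot(*v),p[2],mis,np.degrees(s["joints"][5])),"F",F,"T_FonAxis %.3f +Mz %.3f"%(T,s["wrist_torque"][2]),"gap",s["grip_width"])
def show(r):
    for i in r: print(json.dumps(i))
E
python3 - <<'E'
from h import *
now()
show(arc(97.3,37.3,-14.7,0,12)); print(arc(0,-5,0,0,1))
E
```

```text
t 2.8167 arm ang 99.7 fwd 357.6 r 0.0664 z 0.1113 mis -17.4 j6 -161.7 F [-0.9572 -0.2305  0.9365] T_FonAxis 0.065 +Mz -0.002 gap 0.029603766136212233
{"xyz": [-5.5, -0.0, -1.2], "spin": 3.78, "grip": 0.35}
{"xyz": [-5.6, -0.0, -1.1], "spin": 3.77, "grip": 0.35}
{"xyz": [-5.6, -0.0, -1.0], "spin": 3.78, "grip": 0.35}
{"xyz": [-5.6, -0.0, -0.8], "spin": 3.78, "grip": 0.35}
{"xyz": [-5.6, -0.0, -0.7], "spin": 3.77, "grip": 0.35}
{"xyz": [-5.6, -0.0, -0.6], "spin": 3.78, "grip": 0.35}
{"xyz": [-5.7, -0.0, -0.5], "spin": 3.78, "grip": 0.35}
{"xyz": [-5.7, -0.0, -0.4], "spin": 3.78, "grip": 0.35}
{"xyz": [-5.7, -0.0, -0.2], "spin": 3.78, "grip": 0.35}
{"xyz": [-5.7, -0.0, -0.1], "spin": 3.77, "grip": 0.35}
{"xyz": [-5.7, -0.0, 0.0], "spin": 3.78, "grip": 0.35}
{"xyz": [-5.7, -0.0, 0.1], "spin": 3.78, "grip": 0.35}
[{'xyz': [-5.7, -0.0, 0.2], 'spin': 5.0, 'grip': 0.35}]
```

apply_moves([
  {"xyz": [-5.5,-0.2,-1.4],"spin": 3.7,"grip": 0.35},
  {"xyz": [-5.6,-0.2,-1.3],"spin": 3.7,"grip": 0.35},
  {"xyz": [-5.6,-0.2,-1.1],"spin": 3.7,"grip": 0.35},
  {"xyz": [-5.6,-0.2,-0.9],"spin": 3.7,"grip": 0.35},
  {"xyz": [-5.6,-0.2,-0.8],"spin": 3.7,"grip": 0.35},
  {"xyz": [-5.6,-0.2,-0.7],"spin": 3.7,"grip": 0.35},
  {"xyz": [-5.7,-0.2,-0.5],"spin": 3.7,"grip": 0.35},
  {"xyz": [-5.7,-0.2,-0.4],"spin": 3.7,"grip": 0.35},
  {"xyz": [-5.7,-0.2,-0.2],"spin": 3.7,"grip": 0.35},
  {"xyz": [-5.7,-0.2,-0.1],"spin": 3.7,"grip": 0.35},
  {"xyz": [-5.7,0,0],"spin": 3.7,"grip": 0.35},
  {"xyz": [-5.7,0,0.1],"spin": 3.7,"grip": 0.35},
])

```text
t: 3.82
position: [0.6193, 0.1286, 0.1174]
orientation: [-0.311, 0.311, 0.635, -0.635]
contact_force: [-1.1, 4.1, -1.2]
grip_width: 0.0299
```

```bash
python3 - <<'E'
from h import *
now()
t=grab_frame("top");sd=grab_frame("side")
now()
M=masks(t);p=proj(t,[*HUB,.151])
im=np.hstack([cv2.resize(x,(400,400),interpolation=cv2.INTER_CUBIC) for x in(t["img"][180:270,205:295],sd["img"][130:230,225:325])])
cv2.imwrite("pics/p1.png",im[:,:,::-1])
E
```

```text
t 3.8167 arm ang 39.4 fwd 57.9 r 0.0663 z 0.1174 mis -1.6 j6 -120.4 F [-1.0833  4.0946 -1.1594] T_FonAxis 0.255 +Mz 0.029 gap 0.029925996268865353
t 3.9167 arm ang 38.9 fwd 58.4 r 0.0663 z 0.1173 mis -1.0 j6 -120.5 F [ 0.1793  4.3659 -0.9396] T_FonAxis 0.218 +Mz 0.030 gap 0.030016810534350086
```

View pics/p1.png

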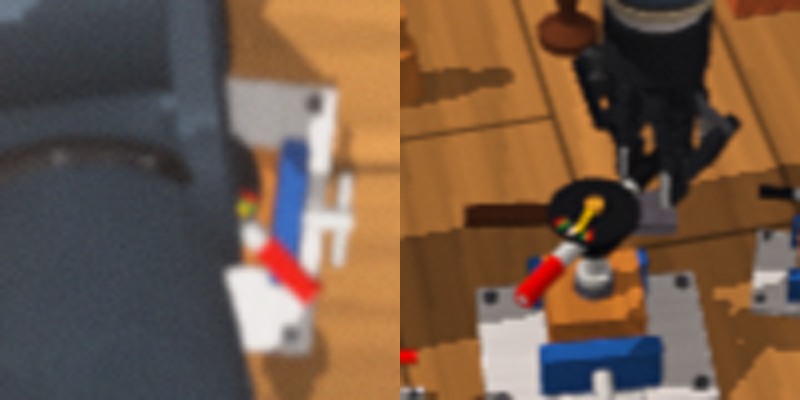

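apply_moves([
  {"xyz": [-5.7,0,0.2],"spin": 5,"grip": 0.35},
  {"xyz": [-5.7,0,0.3],"spin": 5,"grip": 0.35},
  {"xyz": [-5.7,0,0.2],"spin": 5,"grip": 0.35},
  {"xyz": [-5.7,0,0.3],"spin": 5,"grip": 0.35},
  {"xyz": [-5.7,0,0.2],"spin": 5,"grip": 0.35},
  {"xyz": [-5.7,0,0.3],"spin": 5,"grip": 0.35},
  {"xyz": [-5.7,0,0.2],"spin": 5,"grip": 0.35},
  {"xyz": [-5.7,0,0.3],"spin": 5,"grip": 0.35},
  {"xyz": [-5.7,0,0.2],"spin": 5,"grip": 0.35},
  {"xyz": [-5.7,0,0.3],"spin": 5,"grip": 0.35},
  {"xyz": [-5.7,0,0.2],"spin": 5,"grip": 0.35},
  {"xyz": [-5.7,0,0.3],"spin": 5,"grip": 0.35},
])

```text
t: 4.92
position: [0.6285, 0.0635, 0.1171]
orientation: [0.587, -0.587, -0.395, 0.395]
contact_force: [1.4, 3.3, -2.3]
grip_width: 0.0301
```

```bash
cat >> h.py <<'E'
def vis(save=None,sink=0.0,quiet=False):
    "red arm forward angle from each camera (deg from start -82.7)"
    fr={n:grab_frame(n) for n in("top","side")}
    for n,f in fr.items():
        M=masks(f);p=proj(f,[*HUB,.135]);res=[]
        for nm,z,lo,hi in(("red",.141-sink,.045,.1),("yel",.157-sink,.008,.036)):
            yy,xx=np.nonzero(M[nm]);q=np.array([ray(f,(a,b),z)[:2]-HUB for a,b in zip(xx,yy) if np.hypot(a-p[0],b-p[1])<60])
            if len(q)<3: continue
            d=np.hypot(*q.T);q=q[(d>lo)&(d<hi)]
            if len(q)<3: continue
            m=q.mean(0);res.append("%s n%d r%.3f fwd %.1f"%(nm,len(q),np.hypot(*m),(-82.7-np.degrees(np.arctan2(m[1],m[0])))%360))
        print(n,res)
    if save:
        im=np.hstack([cv2.resize(x,(400,400),interpolation=cv2.INTER_CUBIC) for x in(fr["top"]["img"][180:270,205:295],fr["side"]["img"][130:230,225:325])])
        cv2.imwrite(save,im[:,:,::-1])
E
python3 - <<'E'
from h import *
now();vis();now()
E
```

```text
t 4.9167 arm ang -20.8 fwd 118.1 r 0.0647 z 0.1171 mis -1.3 j6 -66.4 F [ 1.4104  3.3333 -2.272 ] T_FonAxis 0.234 +Mz 0.062 gap 0.03008979686633532
top []
side ['red n80 r0.069 fwd 112.5', 'yel n14 r0.020 fwd 107.5']
t 5.0167 arm ang -21.2 fwd 118.5 r 0.0649 z 0.1171 mis -0.8 j6 -66.5 F [ 1.1308  3.8046 -2.6564] T_FonAxis 0.257 +Mz 0.033 gap 0.0298062206548092
```

apply_moves([
  {"xyz": [-7,0,0.4],"spin": 6.2,"grip": 0.35},
  {"xyz": [-7,0,0.4],"spin": 6.2,"grip": 0.35},
  {"xyz": [-7,0,0.4],"spin": 6.2,"grip": 0.35},
  {"xyz": [-7,0,0.4],"spin": 6.2,"grip": 0.35},
  {"xyz": [-7,0,0.4],"spin": 6.2,"grip": 0.35},
  {"xyz": [-7,0,0.4],"spin": 6.2,"grip": 0.35},
  {"xyz": [-7,0,0.4],"spin": 6.2,"grip": 0.35},
  {"xyz": [-7,0,0.4],"spin": 6.2,"grip": 0.35},
  {"xyz": [-7,0,0.3],"spin": 6.2,"grip": 0.35},
  {"xyz": [-7,0,0.3],"spin": 6.2,"grip": 0.35},
  {"xyz": [-7,0,0.3],"spin": 6.2,"grip": 0.35},
  {"xyz": [-7,0,0.3],"spin": 6.2,"grip": 0.35},
])

```text
t: 6.02
position: [0.5616, 0.0228, 0.1172]
orientation: [-0.706, 0.706, -0.039, 0.04]
contact_force: [3.3, -0.1, -2.2]
grip_width: 0.03
```

```bash
python3 - <<'E'
from h import *
now();vis("pics/p2.png",.0025);now()
E
```

```text
t 6.0167 arm ang -95.7 fwd 193.0 r 0.0640 z 0.1172 mis -0.7 j6 4.0 F [ 3.2727 -0.1075 -2.1506] T_FonAxis 0.209 +Mz 0.089 gap 0.029997890956637175
top ['red n76 r0.069 fwd 188.1']
side []
t 6.1167 arm ang -96.1 fwd 193.4 r 0.0640 z 0.1172 mis -0.2 j6 3.9 F [ 3.128   0.54   -2.5256] T_FonAxis 0.196 +Mz 0.077 gap 0.029444592021341698
```

View pics/p2.png

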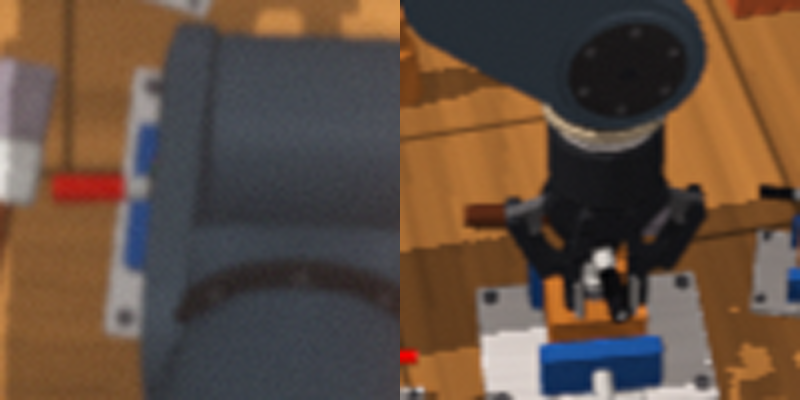

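apply_moves([
  {"xyz": [-1.7,0,0],"spin": 1.5,"grip": 0.35},
  {"xyz": [0,0,0],"spin": 0,"grip": 0.35},
  {"xyz": [0,0,0],"spin": 0,"grip": 0.35},
  {"xyz": [5.8,0,0.3],"spin": -5,"grip": 0.35},
  {"xyz": [5.8,0,0.3],"spin": -5,"grip": 0.35},
  {"xyz": [5.8,0,0.3],"spin": -5,"grip": 0.35},
  {"xyz": [0,0,-1],"spin": 0,"grip": 0.35},
  {"xyz": [0,0,0],"spin": 0,"grip": 0.35},
  {"xyz": [0,0,0],"spin": 0,"grip": 0.35},
  {"xyz": [0,0,0],"spin": 0,"grip": 0.35},
  {"xyz": [0,0,0],"spin": 0,"grip": 0.35},
  {"xyz": [0,0,0],"spin": 0,"grip": 0.35},
])

```text
t: 7.12
position: [0.5769, 0.0218, 0.1165]
orientation: [0.706, -0.706, -0.044, 0.044]
contact_force: [0.4, -0.1, 0.3]
grip_width: 0.0299
```

```bash
python3 - <<'E'
from h import *
now();vis(None,.0025);now()
E
```

```text
t 7.1167 arm ang -82.2 fwd 179.5 r 0.0653 z 0.1165 mis -0.7 j6 -9.6 F [ 0.3996 -0.0612  0.3058] T_FonAxis 0.025 +Mz 0.027 gap 0.02989893170823519
top ['red n67 r0.068 fwd 180.1']
side ['red n39 r0.071 fwd 177.8']
t 7.2167 arm ang -82.1 fwd 179.4 r 0.0653 z 0.1165 mis -0.8 j6 -9.6 F [ 0.185   0.386  -0.6752] T_FonAxis 0.015 +Mz 0.030 gap 0.029799475618890865
```

apply_moves([
  {"xyz": [6.8,0,0.4],"spin": -6,"grip": 0.35},
  {"xyz": [6.8,0,0.3],"spin": -6,"grip": 0.35},
  {"xyz": [6.8,0,0.4],"spin": -6,"grip": 0.35},
  {"xyz": [6.8,0,0.3],"spin": -6,"grip": 0.35},
  {"xyz": [6.8,0,0.4],"spin": -6,"grip": 0.35},
  {"xyz": [6.8,0,0.3],"spin": -6,"grip": 0.35},
  {"xyz": [6.8,0,0.4],"spin": -6,"grip": 0.35},
  {"xyz": [6.8,0,0.3],"spin": -6,"grip": 0.35},
  {"xyz": [6.8,0,0.4],"spin": -6,"grip": 0.35},
  {"xyz": [6.8,0,0.3],"spin": -6,"grip": 0.35},
  {"xyz": [6.8,0,0.4],"spin": -6,"grip": 0.35},
  {"xyz": [6.8,0,0.3],"spin": -6,"grip": 0.35},
])

```text
t: 8.22
position: [0.633, 0.0738, 0.1167]
orientation: [-0.544, 0.544, 0.451, -0.452]
contact_force: [-0.8, -3.8, 3.2]
grip_width: 0.0301
```

apply_moves([
  {"xyz": [6.8,0,0.4],"spin": -6,"grip": 0.35},
  {"xyz": [6.8,0,0.3],"spin": -6,"grip": 0.35},
  {"xyz": [6.8,0,0.4],"spin": -6,"grip": 0.35},
  {"xyz": [6.8,0,0.3],"spin": -6,"grip": 0.35},
  {"xyz": [5.7,0,0.2],"spin": -5,"grip": 0.35},
  {"xyz": [0,0,0],"spin": 0,"grip": 0.35},
  {"xyz": [0,0,0],"spin": 0,"grip": 0.35},
])

```text
t: 8.8
position: [0.6314, 0.1063, 0.1168]
orientation: [-0.415, 0.416, 0.572, -0.572]
contact_force: [2.1, -3.2, 1.5]
grip_width: 0.03
```

```bash
python3 - <<'E'
from h import *
now();vis(None,.0015);now()
E
```

```text
t 8.8 arm ang 17.4 fwd 79.9 r 0.0664 z 0.1168 mis 0.6 j6 -102.5 F [ 2.0739 -3.2099  1.4696] T_FonAxis -0.244 +Mz -0.004 gap 0.030037143613166232
top []
side ['red n75 r0.068 fwd 86.1', 'yel n13 r0.019 fwd 104.2']
t 8.9 arm ang 17.2 fwd 80.1 r 0.0662 z 0.1167 mis 0.7 j6 -102.5 F [ 1.8406 -3.0366  1.7335] T_FonAxis -0.228 +Mz -0.067 gap 0.02978646628167097
```

apply_moves([
  {"xyz": [6.1,0,0.6],"spin": -5.4,"grip": 0.35},
  {"xyz": [0,0,0],"spin": 0,"grip": 0.35},
  {"xyz": [0,0,0],"spin": 0,"grip": 0.35},
  {"xyz": [-5.8,0,0.4],"spin": 5,"grip": 0.35},
  {"xyz": [-5.8,0,0.4],"spin": 5,"grip": 0.35},
  {"xyz": [-5.8,0,0.4],"spin": 5,"grip": 0.35},
  {"xyz": [0,0,0],"spin": 0,"grip": 0.35},
  {"xyz": [0,0,0],"spin": 0,"grip": 0.35},
  {"xyz": [0,0,0],"spin": 0,"grip": 0.35},
  {"xyz": [0,0,0],"spin": 0,"grip": 0.35},
  {"xyz": [0,0,0],"spin": 0,"grip": 0.35},
  {"xyz": [0,0,0],"spin": 0,"grip": 0.35},
])

```text
t: 9.9
position: [0.6327, 0.0956, 0.1164]
orientation: [0.461, -0.461, -0.536, 0.536]
contact_force: [-0.1, -0.6, 0.7]
grip_width: 0.0297
```

```bash
python3 - <<'E'
from h import *
now();vis(None,.0012);now()
E
```

```text
t 9.9 arm ang 8.0 fwd 89.3 r 0.0654 z 0.1164 mis 0.6 j6 -94.1 F [-0.0947 -0.6376  0.6751] T_FonAxis -0.040 +Mz -0.017 gap 0.029685142761670922
top []
side ['red n72 r0.068 fwd 90.1', 'yel n13 r0.021 fwd 94.2']
t 10.0 arm ang 7.9 fwd 89.4 r 0.0654 z 0.1165 mis 0.7 j6 -94.1 F [0.7934 0.0749 0.3206] T_FonAxis -0.002 +Mz 0.010 gap 0.029979713658185254
```

apply_moves([
  {"xyz": [-7.9,0,0.5],"spin": 7,"grip": 0.35},
  {"xyz": [-7.9,0,0.5],"spin": 7,"grip": 0.35},
  {"xyz": [-7.9,0,0.5],"spin": 7,"grip": 0.35},
  {"xyz": [-7.9,0,0.5],"spin": 7,"grip": 0.35},
  {"xyz": [-7.9,0,0.5],"spin": 7,"grip": 0.35},
  {"xyz": [-7.9,0,0.5],"spin": 7,"grip": 0.35},
  {"xyz": [-7.9,0,0.5],"spin": 7,"grip": 0.35},
  {"xyz": [-7.9,0,0.5],"spin": 7,"grip": 0.35},
  {"xyz": [-7.9,0,0.5],"spin": 7,"grip": 0.35},
  {"xyz": [-7.9,0,0.5],"spin": 7,"grip": 0.35},
  {"xyz": [-7.9,0,0.5],"spin": 7,"grip": 0.35},
  {"xyz": [-7.9,0,0.5],"spin": 7,"grip": 0.35},
])

```text
t: 11.0
position: [0.5849, 0.0233, 0.1165]
orientation: [0.702, -0.702, -0.088, 0.087]
contact_force: [2.1, 2.3, -2.2]
grip_width: 0.0295
```

```bash
python3 - <<'E'
from h import *
now()
E
```

```text
t 11.0 arm ang -75.1 fwd 172.4 r 0.0654 z 0.1165 mis -0.7 j6 -16.5 F [ 2.065   2.3497 -2.1874] T_FonAxis 0.170 +Mz 0.041 gap 0.029453208838219547
```

apply_moves([
  {"xyz": [-7.9,0,0.5],"spin": 7,"grip": 0.35},
  {"xyz": [-7.9,0,0.5],"spin": 7,"grip": 0.35},
  {"xyz": [-7.9,0,0.5],"spin": 7,"grip": 0.35},
  {"xyz": [-7.9,0,0.5],"spin": 7,"grip": 0.35},
  {"xyz": [-7.9,0,0.5],"spin": 7,"grip": 0.35},
  {"xyz": [-7.9,0,0.5],"spin": 7,"grip": 0.35},
  {"xyz": [-7.9,0,0.5],"spin": 7,"grip": 0.35},
  {"xyz": [-7.9,0,0.5],"spin": 7,"grip": 0.35},
  {"xyz": [-7.9,0,0.5],"spin": 7,"grip": 0.35},
  {"xyz": [-7.9,0,0.5],"spin": 7,"grip": 0.35},
  {"xyz": [-7.9,0,0.5],"spin": 7,"grip": 0.35},
  {"xyz": [-7.9,0,0.5],"spin": 7,"grip": 0.35},
])

```text
t: 12.0
position: [0.5075, 0.0631, 0.1165]
orientation: [-0.58, 0.58, -0.405, 0.405]
contact_force: [-0.6, -4.5, -0.7]
grip_width: 0.03
```

```bash
python3 - <<'E'
from h import *
now();vis(None,.0033);now()
E
```

```text
t 12.0 arm ang -158.8 fwd 256.1 r 0.0648 z 0.1165 mis -1.0 j6 71.7 F [-0.566  -4.5396 -0.6881] T_FonAxis 0.261 +Mz -0.014 gap 0.030021980134701972
top ['red n65 r0.069 fwd 249.0', 'yel n11 r0.027 fwd 235.6']
side ['red n50 r0.067 fwd 250.9', 'yel n10 r0.023 fwd 232.6']
t 12.1 arm ang -159.2 fwd 256.5 r 0.0648 z 0.1164 mis -0.3 j6 71.5 F [-0.2336 -3.6715 -0.4504] T_FonAxis 0.217 +Mz 0.012 gap 0.029857660732915237
```

apply_moves([
  {"xyz": [-6.7,0,0.3],"spin": 5.9,"grip": 0.35},
  {"xyz": [-6.7,0,0.3],"spin": 5.9,"grip": 0.35},
  {"xyz": [-6.7,0,0.3],"spin": 5.9,"grip": 0.35},
  {"xyz": [-6.7,0,0.3],"spin": 5.9,"grip": 0.35},
  {"xyz": [-5.7,0,0.3],"spin": 5,"grip": 0.35},
  {"xyz": [0,0,0],"spin": 0,"grip": 0.35},
  {"xyz": [0,0,0],"spin": 0,"grip": 0.35},
])

```text
t: 12.68
position: [0.5041, 0.0949, 0.1163]
orientation: [0.465, -0.466, 0.533, -0.532]
contact_force: [-2.0, -2.2, -0.7]
grip_width: 0.0297
```

```bash
python3 - <<'E'
from h import *
now();vis(None,.0036);now()
E
```

```text
t 12.6833 arm ang 172.5 fwd 284.8 r 0.0645 z 0.1163 mis -0.2 j6 103.2 F [-1.9934 -2.2322 -0.6669] T_FonAxis 0.160 +Mz 0.004 gap 0.029698584530784528
top ['red n60 r0.069 fwd 276.7', 'yel n4 r0.025 fwd 265.0']
side ['red n62 r0.066 fwd 279.2', 'yel n6 r0.021 fwd 263.2']
t 12.7833 arm ang 172.6 fwd 284.7 r 0.0644 z 0.1164 mis -0.4 j6 103.3 F [-2.2291 -2.8713 -1.0382] T_FonAxis 0.202 +Mz 0.048 gap 0.03018823464459252
```

apply_moves([
  {"xyz": [-1.2,0,0],"spin": 1,"grip": 0.35},
  {"xyz": [0,0,0],"spin": 0,"grip": 0.35},
  {"xyz": [0,0,0],"spin": 0,"grip": 0.35},
  {"xyz": [5.8,0,0.2],"spin": -5,"grip": 0.35},
  {"xyz": [5.8,0,0.2],"spin": -5,"grip": 0.35},
  {"xyz": [5.8,0,0.2],"spin": -5,"grip": 0.35},
  {"xyz": [0,0,0],"spin": 0,"grip": 0.35},
  {"xyz": [0,0,0],"spin": 0,"grip": 0.35},
  {"xyz": [0,0,0],"spin": 0,"grip": 0.35},
  {"xyz": [0,0,0],"spin": 0,"grip": 0.35},
  {"xyz": [0,0,0],"spin": 0,"grip": 0.35},
  {"xyz": [0,0,0],"spin": 0,"grip": 0.35},
])

```text
t: 13.78
position: [0.5039, 0.0793, 0.1165]
orientation: [0.525, -0.525, 0.474, -0.474]
contact_force: [0.3, 0.1, 0.3]
grip_width: 0.0298
```

```bash
python3 - <<'E'
from h import *
now();vis(None,.0036);now()
E
```

```text
t 13.7833 arm ang -173.6 fwd 270.9 r 0.0645 z 0.1165 mis -0.5 j6 87.8 F [0.2666 0.0582 0.2856] T_FonAxis -0.002 +Mz 0.040 gap 0.02982249682280045
top ['red n65 r0.070 fwd 268.9', 'yel n5 r0.022 fwd 267.3']
side ['red n60 r0.066 fwd 271.3', 'yel n8 r0.023 fwd 262.8']
t 13.8833 arm ang -173.6 fwd 270.9 r 0.0645 z 0.1165 mis -0.5 j6 87.8 F [ 0.5056  0.0073 -0.0256] T_FonAxis 0.003 +Mz -0.045 gap 0.029916814604228906
```

apply_moves([
  {"xyz": [7.5,0,0.4],"spin": -6.6,"grip": 0.35},
  {"xyz": [7.5,0,0.4],"spin": -6.6,"grip": 0.35},
  {"xyz": [7.5,0,0.4],"spin": -6.6,"grip": 0.35},
  {"xyz": [7.5,0,0.4],"spin": -6.6,"grip": 0.35},
  {"xyz": [7.5,0,0.4],"spin": -6.6,"grip": 0.35},
  {"xyz": [7.5,0,0.4],"spin": -6.6,"grip": 0.35},
  {"xyz": [7.5,0,0.4],"spin": -6.6,"grip": 0.35},
  {"xyz": [7.5,0,0.4],"spin": -6.6,"grip": 0.35},
  {"xyz": [7.5,0,0.4],"spin": -6.6,"grip": 0.35},
  {"xyz": [7.5,0,0.4],"spin": -6.6,"grip": 0.35},
  {"xyz": [7.5,0,0.4],"spin": -6.6,"grip": 0.35},
  {"xyz": [7.5,0,0.4],"spin": -6.6,"grip": 0.35},
])

```text
t: 14.88
position: [0.5627, 0.0208, 0.1164]
orientation: [0.707, -0.706, 0.029, -0.028]
contact_force: [-2.5, 2.0, 1.9]
grip_width: 0.03
```

apply_moves([
  {"xyz": [6.1,0,0.3],"spin": -5.4,"grip": 0.35},
  {"xyz": [6.1,0,0.3],"spin": -5.4,"grip": 0.35},
  {"xyz": [6.1,0,0.3],"spin": -5.4,"grip": 0.35},
  {"xyz": [6.1,0,0.3],"spin": -5.4,"grip": 0.35},
  {"xyz": [4,0,0.3],"spin": -3.5,"grip": 0.35},
  {"xyz": [0,0,0],"spin": 0,"grip": 0.35},
  {"xyz": [0,0,0],"spin": 0,"grip": 0.35},
])

```text
t: 15.47
position: [0.5904, 0.0246, 0.1163]
orientation: [0.696, -0.696, -0.123, 0.124]
contact_force: [-3.4, -0.3, 1.8]
grip_width: 0.03
```

```bash
python3 - <<'E'
from h import *
now();vis(None,.0027);now()
E
```

```text
t 15.4667 arm ang -70.1 fwd 167.4 r 0.0658 z 0.1163 mis 0.2 j6 -22.2 F [-3.4486 -0.3159  1.7945] T_FonAxis -0.221 +Mz -0.040 gap 0.029988476277257453
top ['red n66 r0.068 fwd 174.5']
side ['red n39 r0.069 fwd 171.7', 'yel n10 r0.018 fwd 178.3']
t 15.5667 arm ang -70.2 fwd 167.5 r 0.0659 z 0.1164 mis 0.3 j6 -22.2 F [-2.7958 -0.2948  1.3506] T_FonAxis -0.180 +Mz -0.090 gap 0.03012846793400477
```

apply_moves([
  {"xyz": [3.6,0,0.4],"spin": -3.2,"grip": 0.35},
  {"xyz": [0,0,0],"spin": 0,"grip": 0.35},
  {"xyz": [0,0,0],"spin": 0,"grip": 0.35},
  {"xyz": [-5.8,0,0.3],"spin": 5,"grip": 0.35},
  {"xyz": [-5.8,0,0.3],"spin": 5,"grip": 0.35},
  {"xyz": [-5.8,0,0.3],"spin": 5,"grip": 0.35},
  {"xyz": [0,0,0],"spin": 0,"grip": 0.35},
  {"xyz": [0,0,0],"spin": 0,"grip": 0.35},
  {"xyz": [0,0,0],"spin": 0,"grip": 0.35},
  {"xyz": [0,0,0],"spin": 0,"grip": 0.35},
  {"xyz": [0,0,0],"spin": 0,"grip": 0.35},
  {"xyz": [0,0,0],"spin": 0,"grip": 0.35},
])

```text
t: 16.57
position: [0.5775, 0.0216, 0.1164]
orientation: [0.705, -0.705, -0.052, 0.052]
contact_force: [0.8, 0.4, -0.8]
grip_width: 0.0297
```

```bash
python3 - <<'E'
from h import *
now();vis(None,.0025);now()
E
```

```text
t 16.5667 arm ang -81.7 fwd 179.0 r 0.0656 z 0.1164 mis 0.1 j6 -10.9 F [ 0.8348  0.414  -0.791 ] T_FonAxis 0.058 +Mz 0.017 gap 0.029738338317283928
top ['red n68 r0.069 fwd 180.8']
side ['red n41 r0.070 fwd 178.8']
t 16.6667 arm ang -81.7 fwd 179.0 r 0.0656 z 0.1164 mis 0.2 j6 -10.9 F [-0.0845 -0.1664  0.4762] T_FonAxis -0.007 +Mz 0.043 gap 0.029887239294722125
```

Tap is at about 180° net and free. The final stage needs more j6 range, so I'll lift, spin back 150° above the same (black) arm, and lower again with a 42 mm gap.

apply_moves([
  {"xyz": [0,-30,0],"spin": 0,"grip": 0.4},
  {"xyz": [0,-30,0],"spin": 0,"grip": 0.5},
  {"xyz": [0,0,0],"spin": -6.27,"grip": 0.5},
  {"xyz": [0,0,0],"spin": -6.27,"grip": 0.5},
  {"xyz": [0,0,0],"spin": -6.27,"grip": 0.5},
  {"xyz": [0,0,0],"spin": -6.27,"grip": 0.5},
  {"xyz": [0,0,0],"spin": -6.27,"grip": 0.5},
  {"xyz": [0,0,0],"spin": -6.27,"grip": 0.5},
  {"xyz": [0,0,0],"spin": -6.27,"grip": 0.5},
  {"xyz": [0,0,0],"spin": -6.27,"grip": 0.5},
  {"xyz": [0,0,0],"spin": -6.27,"grip": 0.5},
  {"xyz": [0,0,0],"spin": -6.27,"grip": 0.5},
])

```text
t: 17.67
position: [0.5773, 0.0216, 0.1765]
orientation: [-0.574, 0.574, 0.413, -0.413]
contact_force: [-0.0, -0.6, -0.3]
grip_width: 0.0426
```

apply_moves([
  {"xyz": [0,0,0],"spin": -6.27,"grip": 0.5},
  {"xyz": [0,0,0],"spin": -6.27,"grip": 0.5},
  {"xyz": [0,0,0],"spin": -6.27,"grip": 0.5},
  {"xyz": [0,0,0],"spin": -6.27,"grip": 0.5},
  {"xyz": [0,0,0],"spin": -6.27,"grip": 0.5},
  {"xyz": [0,0,0],"spin": -6.27,"grip": 0.5},
  {"xyz": [0,0,0],"spin": -6.27,"grip": 0.5},
  {"xyz": [0,0,0],"spin": -6.27,"grip": 0.5},
  {"xyz": [0,0,0],"spin": -6.27,"grip": 0.5},
  {"xyz": [0,0,0],"spin": -6.27,"grip": 0.5},
  {"xyz": [0,0,0],"spin": -6.27,"grip": 0.5},
  {"xyz": [0,0,0],"spin": -6.27,"grip": 0.5},
])

```text
t: 18.67
position: [0.5773, 0.0216, 0.1765]
orientation: [-0.203, 0.203, 0.677, -0.677]
contact_force: [-0.4, 0.1, -0.8]
grip_width: 0.0428
```

```bash
python3 - <<'E'
from h import *
now();vis("pics/p3.png",.0025);now()
s,R=tool();p,_=pose_on_arm(-82.7,.116);print(R.T@(p-s["position"])*1000)
E
```

```text
t 18.6667 arm ang -81.8 fwd 179.1 r 0.0656 z 0.1765 mis 138.5 j6 -149.2 F [-0.4384  0.1477 -0.7796] T_FonAxis -0.027 +Mz -0.047 gap 0.04275672757064703
top ['red n68 r0.069 fwd 180.7']
side []
t 18.7667 arm ang -81.8 fwd 179.1 r 0.0656 z 0.1765 mis 138.3 j6 -149.0 F [-0.2943 -1.0239 -0.1332] T_FonAxis -0.029 +Mz 0.015 gap 0.04304150491205322
[ 1.1513 60.4725  0.2001]
```

View pics/p3.png

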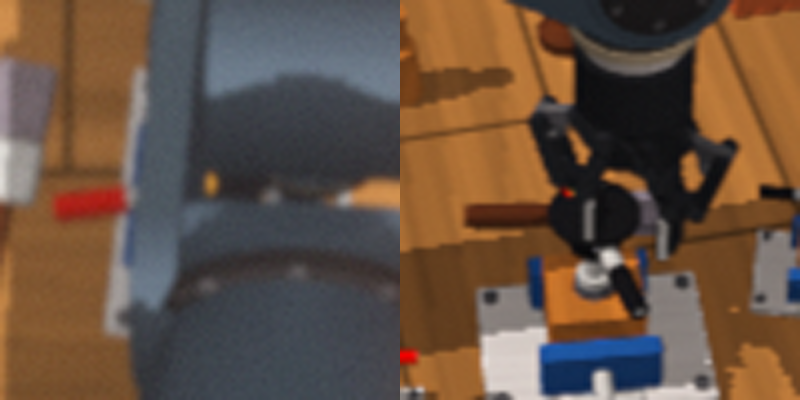

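apply_moves([
  {"xyz": [0,0,0],"spin": -6,"grip": 0.5},
  {"xyz": [0,0,0],"spin": -6,"grip": 0.5},
  {"xyz": [0.5,20,0],"spin": 0,"grip": 0.5},
  {"xyz": [0,20,0],"spin": 0,"grip": 0.5},
  {"xyz": [0,20,0],"spin": 0,"grip": 0.5},
  {"xyz": [0,0,0],"spin": 0,"grip": 0.5},
])

```text
t: 19.27
position: [0.575, 0.0218, 0.1131]
orientation: [0.136, -0.132, -0.694, 0.695]
contact_force: [-0.3, -0.2, -0.6]
grip_width: 0.0426
```

```bash
python3 - <<'E'
from h import *
now();vis(None,.0025)
show(arc(-82,-154,150.3,180,12,.5))
E
```

```text
t 19.2667 arm ang -83.9 fwd 181.2 r 0.0651 z 0.1131 mis 152.0 j6 -160.6 F [-0.283  -0.2144 -0.5614] T_FonAxis -0.020 +Mz -0.043 gap 0.04260644389635371
top ['red n68 r0.068 fwd 180.7']
side ['red n37 r0.072 fwd 178.6']
{"xyz": [6.1, -0.0, 3.1], "spin": 3.53, "grip": 0.5}
{"xyz": [6.2, -0.0, 2.8], "spin": 3.53, "grip": 0.5}
{"xyz": [6.3, -0.0, 2.5], "spin": 3.52, "grip": 0.5}
{"xyz": [6.4, -0.0, 2.2], "spin": 3.53, "grip": 0.5}
{"xyz": [6.5, -0.0, 2.0], "spin": 3.53, "grip": 0.5}
{"xyz": [6.6, -0.0, 1.7], "spin": 3.53, "grip": 0.5}
{"xyz": [6.7, -0.0, 1.4], "spin": 3.53, "grip": 0.5}
{"xyz": [6.7, -0.0, 1.1], "spin": 3.53, "grip": 0.5}
{"xyz": [6.8, -0.0, 0.8], "spin": 3.53, "grip": 0.5}
{"xyz": [6.8, -0.0, 0.5], "spin": 3.52, "grip": 0.5}
{"xyz": [6.8, -0.0, 0.2], "spin": 3.53, "grip": 0.5}
{"xyz": [6.8, -0.0, -0.1], "spin": 3.53, "grip": 0.5}
```

apply_moves([
  {"xyz": [6.1,-0.2,3],"spin": 3.6,"grip": 0.5},
  {"xyz": [6.2,-0.2,2.7],"spin": 3.6,"grip": 0.5},
  {"xyz": [6.3,-0.2,2.4],"spin": 3.6,"grip": 0.5},
  {"xyz": [6.4,-0.2,2.1],"spin": 3.6,"grip": 0.5},
  {"xyz": [6.5,-0.2,1.9],"spin": 3.6,"grip": 0.5},
  {"xyz": [6.6,-0.2,1.6],"spin": 3.6,"grip": 0.5},
  {"xyz": [6.7,0,1.3],"spin": 3.6,"grip": 0.5},
  {"xyz": [6.7,0,1],"spin": 3.6,"grip": 0.5},
  {"xyz": [6.8,0,0.7],"spin": 3.6,"grip": 0.5},
  {"xyz": [6.8,0,0.4],"spin": 3.6,"grip": 0.5},
  {"xyz": [6.8,0,0.2],"spin": 3.6,"grip": 0.5},
  {"xyz": [6.8,0,-0.1],"spin": 3.6,"grip": 0.5},
])

```text
t: 20.37
position: [0.5111, 0.0586, 0.1194]
orientation: [-0.38, 0.381, 0.596, -0.596]
contact_force: [1.0, -4.1, -0.7]
grip_width: 0.0426
```

```bash
python3 - <<'E'
from h import *
now();vis(None,.0032);now()
E
```

```text
t 20.3667 arm ang -153.8 fwd 251.1 r 0.0634 z 0.1194 mis 178.7 j6 -113.5 F [ 0.9569 -4.1144 -0.6762] T_FonAxis 0.261 +Mz 0.000 gap 0.04258385244311041
top ['red n62 r0.070 fwd 239.7']
side ['red n46 r0.067 fwd 240.9', 'yel n9 r0.022 fwd 222.1']
t 20.4667 arm ang -154.2 fwd 251.5 r 0.0633 z 0.1192 mis 179.3 j6 -113.6 F [ 0.8426 -4.4323  0.8315] T_FonAxis 0.276 +Mz -0.021 gap 0.04272950041402562
```

apply_moves([
  {"xyz": [5.7,0.5,0],"spin": 5,"grip": 0.5},
  {"xyz": [5.7,0.5,0],"spin": 5,"grip": 0.5},
  {"xyz": [5.7,0.5,0],"spin": 5,"grip": 0.5},
  {"xyz": [5.7,0.5,-0.1],"spin": 5,"grip": 0.5},
  {"xyz": [5.7,0.5,-0.2],"spin": 5,"grip": 0.5},
  {"xyz": [5.7,0.5,-0.2],"spin": 5,"grip": 0.5},
  {"xyz": [2.3,0,0],"spin": 2,"grip": 0.5},
  {"xyz": [0,0,0],"spin": 0,"grip": 0.5},
])

```text
t: 21.13
position: [0.5046, 0.0942, 0.1159]
orientation: [-0.528, 0.529, 0.47, -0.469]
contact_force: [1.1, -2.2, 2.0]
grip_width: 0.043
```

```bash
python3 - <<'E'
from h import *
now();vis(None,.0037);now()
E
```

```text
t 21.1333 arm ang 173.1 fwd 284.2 r 0.0639 z 0.1159 mis -179.9 j6 -77.8 F [ 1.1279 -2.2052  2.0138] T_FonAxis 0.131 +Mz 0.006 gap 0.04296606537080508
top ['red n60 r0.069 fwd 272.0', 'yel n5 r0.023 fwd 259.9']
side ['red n62 r0.066 fwd 273.3', 'yel n3 r0.020 fwd 257.7']
t 21.2333 arm ang 173.4 fwd 283.9 r 0.0640 z 0.1155 mis 179.9 j6 -77.9 F [ 0.8158 -3.5442  1.6007] T_FonAxis 0.219 +Mz 0.054 gap 0.04276897354847179
```

apply_moves([
  {"xyz": [3.4,0,0],"spin": 3,"grip": 0.5},
  {"xyz": [3.4,0,0],"spin": 3,"grip": 0.5},
  {"xyz": [3.4,0,-0.1],"spin": 3,"grip": 0.5},
  {"xyz": [0,0,0],"spin": 0,"grip": 0.5},
  {"xyz": [0,0,0],"spin": 0,"grip": 0.5},
])

```text
t: 21.65
position: [0.5058, 0.1039, 0.115]
orientation: [-0.563, 0.564, 0.427, -0.427]
contact_force: [1.4, -3.4, 1.6]
grip_width: 0.0429
```

```bash
python3 - <<'E'
from h import *
now();vis(None,.0038);now()
E
```

```text
t 21.65 arm ang 164.3 fwd 293.0 r 0.0646 z 0.1150 mis 180.0 j6 -67.9 F [ 1.438  -3.3549  1.5753] T_FonAxis 0.183 +Mz 0.076 gap 0.04290124497512491
top ['red n62 r0.069 fwd 280.2', 'yel n3 r0.024 fwd 270.3']
side ['red n60 r0.066 fwd 282.4', 'yel n6 r0.020 fwd 266.1']
t 21.75 arm ang 164.4 fwd 292.9 r 0.0647 z 0.1149 mis 179.9 j6 -67.8 F [ 0.8064 -2.5648  1.7069] T_FonAxis 0.146 +Mz 0.077 gap 0.042497436074619546
```

apply_moves([
  {"xyz": [3.4,0,-0.1],"spin": 3,"grip": 0.5},
  {"xyz": [3.4,0,-0.1],"spin": 3,"grip": 0.5},
  {"xyz": [3.4,0,-0.1],"spin": 3,"grip": 0.5},
  {"xyz": [0,0,0],"spin": 0,"grip": 0.5},
  {"xyz": [0,0,0],"spin": 0,"grip": 0.5},
])

```text
t: 22.17
position: [0.5089, 0.1136, 0.1147]
orientation: [0.595, -0.595, -0.381, 0.382]
contact_force: [0.1, -3.1, 2.5]
grip_width: 0.0424
```

```bash
python3 - <<'E'
from h import *
now();vis(None,.0038);now()
E
```

```text
t 22.1667 arm ang 155.4 fwd 301.9 r 0.0650 z 0.1147 mis 179.9 j6 -57.9 F [ 0.1088 -3.141   2.4657] T_FonAxis 0.183 +Mz 0.062 gap 0.04237838275503628
top ['red n71 r0.070 fwd 289.7']
side ['red n70 r0.067 fwd 293.1', 'yel n5 r0.018 fwd 277.0']
t 22.2667 arm ang 155.4 fwd 301.9 r 0.0649 z 0.1147 mis 179.9 j6 -57.8 F [ 0.3551 -3.6169  0.8803] T_FonAxis 0.204 +Mz 0.053 gap 0.04285926503045526
```

apply_moves([
  {"xyz": [3.4,0,-0.1],"spin": 3,"grip": 0.5},
  {"xyz": [3.4,0,-0.1],"spin": 3,"grip": 0.5},
  {"xyz": [3.4,0,-0.1],"spin": 3,"grip": 0.5},
  {"xyz": [0,0,0],"spin": 0,"grip": 0.5},
  {"xyz": [0,0,0],"spin": 0,"grip": 0.5},
])

```text
t: 22.68
position: [0.5137, 0.1223, 0.1146]
orientation: [0.623, -0.623, -0.333, 0.334]
contact_force: [-1.6, -4.9, 3.4]
grip_width: 0.0427
```

```bash
python3 - <<'E'
from h import *
now();vis(None,.004);now()
E
```

```text
t 22.6833 arm ang 146.6 fwd 310.7 r 0.0650 z 0.1146 mis 179.7 j6 -48.0 F [-1.6306 -4.8777  3.4367] T_FonAxis 0.323 +Mz 0.060 gap 0.042729534950039165
top ['red n72 r0.069 fwd 297.9']
side ['red n76 r0.066 fwd 300.6', 'yel n7 r0.023 fwd 277.6']
t 22.7833 arm ang 146.6 fwd 310.7 r 0.0650 z 0.1146 mis 179.7 j6 -47.9 F [-1.3138 -5.5275  3.2569] T_FonAxis 0.347 +Mz 0.080 gap 0.04255086966169099
```

```bash
python3 - <<'E'
from h import *
F=[]
f=grab_frame("side")
u,v=map(int,proj(f,[*HUB,.148]))
im=cv2.resize(f["img"][v-25:v+30,u-35:u+35],(770,605)[:2],interpolation=cv2.INTER_CUBIC)[:600]
cv2.imwrite("pics/p4.png",im[:,:,::-1]);now()
E
```

```text
t 22.8333 arm ang 146.6 fwd 310.7 r 0.0650 z 0.1146 mis 179.7 j6 -47.9 F [-1.9145 -3.6027  3.7771] T_FonAxis 0.264 +Mz 0.084 gap 0.0426316547022275
```

View pics/p4.png

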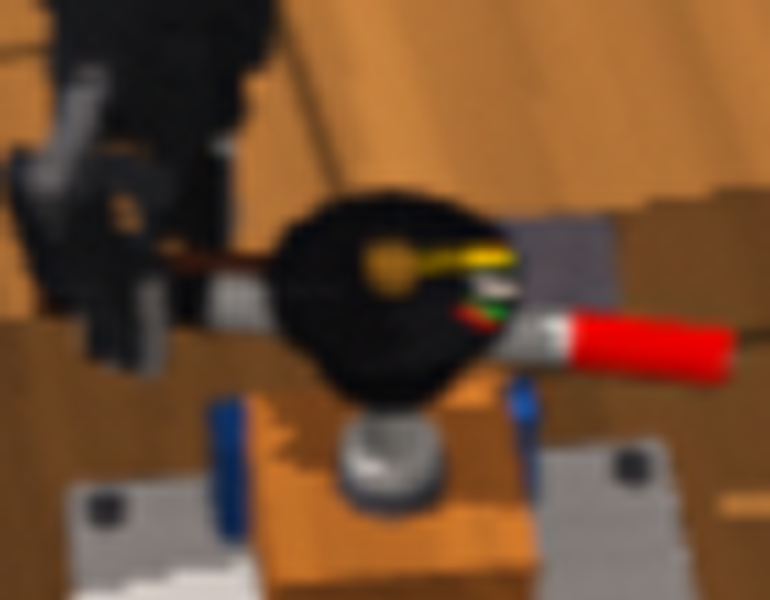

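```bash
python3 - <<'E'
from h import *
f=grab_frame("side");u,v=map(int,proj(f,[*HUB,.148]))
for n,(x,y),z in(("base",(390,265),.151),("tip",(512,257),.151),("white",(490,288),.147),("green",(490,313),.147),("red",(470,315),.147),("armmid",(655,347),.135)):
    q=ray(f,(u-35+x/11-.5,v-25+y/11-.5),z);d=q[:2]-HUB;print(n,q,"r %.4f fwd %.1f"%(np.hypot(*d),(-82.7-np.degrees(np.arctan2(d[1],d[0])))%360))
for a,nm in((0,"white"),(.32,"g"),(-.32,"g-"),(.45,"r"),(-.45,"r-")):
    t=np.radians(-82.7-299.5)+a;print(nm,((proj(f,[*(HUB+.03*np.array([np.cos(t),np.sin(t)])),.147])-[u-35,v-25]+.5)*11).round())
E
```

```text
base [0.5671 0.0909 0.151 ] r 0.0045 fwd 176.0
tip [0.5982 0.0868 0.151 ] r 0.0302 fwd 276.7
white [0.5911 0.081  0.147 ] r 0.0237 fwd 290.7
green [0.5889 0.0722 0.147 ] r 0.0254 fwd 311.8
red [0.5838 0.0726 0.147 ] r 0.0210 fwd 318.7
armmid [0.6302 0.0626 0.135 ] r 0.0666 fwd 298.3
white [513. 301.]
g [513. 275.]
g- [502. 326.]
r [509. 264.]
r- [494. 335.]
```

Torque has risen from 0.25 to about 0.39 N m while the pointer stood still at roughly 285°, so the tap has bottomed. The lag is about 14.5°, and the green mark is at 18.3°. I'll ease forward 3.5° and hold.

apply_moves([
  {"xyz": [1.3,0,0],"spin": 1.2,"grip": 0.5},
  {"xyz": [1.4,0,-0.1],"spin": 1.2,"grip": 0.5},
  {"xyz": [1.3,0,0],"spin": 1.1,"grip": 0.5},
  {"xyz": [0,0,0],"spin": 0,"grip": 0.5},
  {"xyz": [0,0,0],"spin": 0,"grip": 0.5},
  {"xyz": [0,0,0],"spin": 0,"grip": 0.5},
])

```text
t: 23.38
position: [0.516, 0.1255, 0.1146]
orientation: [0.634, -0.633, -0.314, 0.315]
contact_force: [-3.2, -5.1, 4.0]
grip_width: 0.0427
```

```bash
cat >> h.py <<'E'
def tq(n=8):
    T=[]
    for i in range(n):
        f=grab_frame("side");s=observe();v=s["position"][:2]-HUB;F=s["contact_force"];T.append([v[0]*F[1]-v[1]*F[0],s["wrist_torque"][2]])
    print("T mean",np.mean(T,0),"sd",np.std(T,0));return f
E
python3 - <<'E'
from h import *
now();vis(None,.004);f=tq();now()
u,v=map(int,proj(f,[*HUB,.148]))
im=cv2.resize(f["img"][v-25:v+30,u-35:u+35],(770,605),interpolation=cv2.INTER_CUBIC)[:600]
cv2.imwrite("pics/p5.png",im[:,:,::-1])
E
```

```text
t 23.3833 arm ang 143.2 fwd 314.1 r 0.0650 z 0.1146 mis 179.6 j6 -44.1 F [-3.1881 -5.1326  3.9628] T_FonAxis 0.391 +Mz 0.089 gap 0.04271306670855666
top ['red n73 r0.068 fwd 301.5']
side ['red n74 r0.066 fwd 303.8', 'yel n8 r0.020 fwd 277.4']
T mean [0.3947 0.0911] sd [0.0245 0.037 ]
t 23.8833 arm ang 143.2 fwd 314.1 r 0.0650 z 0.1146 mis 179.6 j6 -44.1 F [-2.4801 -5.4033  3.7408] T_FonAxis 0.378 +Mz 0.143 gap 0.0429774564431814
```

View pics/p5.png

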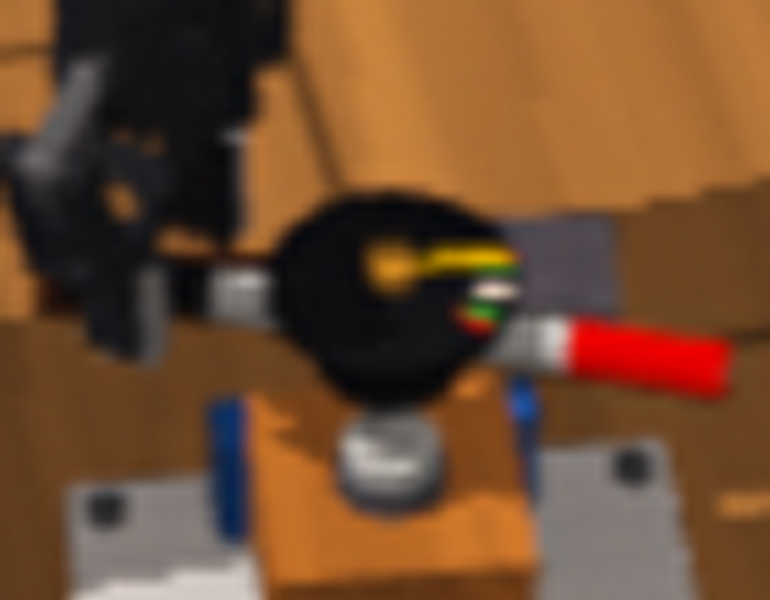

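The pointer is still, and the mean torque is 0.486 N m against 0.48 N m at the green mark. It has been held for about 0.7 s. Next is the quarter turn back.

```bash
python3 - <<'E'
from h import *
r=arc(143.2,143.2-125,179.6,155,24,.5);show(r[:24:1])
E
```

```text
{"xyz": [5.9, -0.0, -0.2], "spin": 6.23, "grip": 0.5}
{"xyz": [5.9, -0.0, -0.1], "spin": 6.23, "grip": 0.5}
{"xyz": [5.9, -0.0, -0.0], "spin": 6.23, "grip": 0.5}
{"xyz": [5.9, -0.0, 0.1], "spin": 6.23, "grip": 0.5}
{"xyz": [5.9, -0.0, 0.2], "spin": 6.23, "grip": 0.5}
{"xyz": [5.9, -0.0, 0.3], "spin": 6.23, "grip": 0.5}
{"xyz": [5.9, -0.0, 0.4], "spin": 6.23, "grip": 0.5}
{"xyz": [5.9, -0.0, 0.5], "spin": 6.23, "grip": 0.5}
{"xyz": [5.9, -0.0, 0.6], "spin": 6.23, "grip": 0.5}
{"xyz": [5.9, -0.0, 0.7], "spin": 6.23, "grip": 0.5}
{"xyz": [5.8, -0.0, 0.8], "spin": 6.23, "grip": 0.5}
{"xyz": [5.8, -0.0, 0.9], "spin": 6.23, "grip": 0.5}
{"xyz": [5.8, -0.0, 1.0], "spin": 6.23, "grip": 0.5}
{"xyz": [5.8, -0.0, 1.1], "spin": 6.23, "grip": 0.5}
{"xyz": [5.8, -0.0, 1.2], "spin": 6.23, "grip": 0.5}
{"xyz": [5.8, -0.0, 1.3], "spin": 6.23, "grip": 0.5}
{"xyz": [5.7, -0.0, 1.4], "spin": 6.23, "grip": 0.5}
{"xyz": [5.7, -0.0, 1.6], "spin": 6.23, "grip": 0.5}
{"xyz": [5.7, -0.0, 1.7], "spin": 6.23, "grip": 0.5}
{"xyz": [5.6, -0.0, 1.8], "spin": 6.23, "grip": 0.5}
{"xyz": [5.6, -0.0, 1.9], "spin": 6.23, "grip": 0.5}
{"xyz": [5.6, -0.0, 2.0], "spin": 6.23, "grip": 0.5}
{"xyz": [5.5, -0.0, 2.1], "spin": 6.23, "grip": 0.5}
{"xyz": [5.5, -0.0, 2.2], "spin": 6.23, "grip": 0.5}
```

apply_moves([
  {"xyz": [-5.7,0,-0.2],"spin": -5,"grip": 0.5},
  {"xyz": [-5.7,0,-0.3],"spin": -5,"grip": 0.5},
  {"xyz": [-5.7,0,-0.2],"spin": -5,"grip": 0.5},
  {"xyz": [-5.7,0,-0.3],"spin": -5,"grip": 0.5},
  {"xyz": [-5.7,0,-0.2],"spin": -5,"grip": 0.5},
  {"xyz": [-5.7,0,-0.3],"spin": -5,"grip": 0.5},
  {"xyz": [-5.7,0,-0.2],"spin": -5,"grip": 0.5},
  {"xyz": [-5.7,0,-0.3],"spin": -5,"grip": 0.5},
  {"xyz": [-5.7,0,-0.2],"spin": -5,"grip": 0.5},
  {"xyz": [-5.7,0,-0.3],"spin": -5,"grip": 0.5},
  {"xyz": [-5.7,0,-0.2],"spin": -5,"grip": 0.5},
  {"xyz": [-5.7,0,-0.3],"spin": -5,"grip": 0.5},
])

```text
t: 24.88
position: [0.5085, 0.0614, 0.1147]
orientation: [-0.39, 0.391, 0.59, -0.589]
contact_force: [1.2, 3.6, -0.4]
grip_width: 0.0429
```

```bash
python3 - <<'E'
from h import *
now();vis(None,.0035);now()
show(arc(203.2,263.2,179.6,155,12,.5))
E
```

```text
t 24.8833 arm ang -157.1 fwd 254.4 r 0.0646 z 0.1147 mis -179.9 j6 -111.4 F [ 1.1545  3.642  -0.4179] T_FonAxis -0.188 +Mz -0.134 gap 0.0428518652633303
top ['red n74 r0.071 fwd 263.0', 'yel n7 r0.024 fwd 268.0']
side ['red n60 r0.066 fwd 264.3', 'yel n8 r0.021 fwd 263.7']
t 24.9833 arm ang -156.8 fwd 254.1 r 0.0647 z 0.1147 mis 179.6 j6 -111.2 F [0.3194 3.649  0.4074] T_FonAxis -0.209 +Mz -0.042 gap 0.042521823791755425
{"xyz": [-5.7, -0.0, -0.3], "spin": -2.95, "grip": 0.5}
{"xyz": [-5.6, -0.0, -0.5], "spin": -2.95, "grip": 0.5}
{"xyz": [-5.6, -0.0, -0.7], "spin": -2.95, "grip": 0.5}
{"xyz": [-5.6, -0.0, -0.9], "spin": -2.95, "grip": 0.5}
{"xyz": [-5.6, -0.0, -1.1], "spin": -2.95, "grip": 0.5}
{"xyz": [-5.5, -0.0, -1.3], "spin": -2.95, "grip": 0.5}
{"xyz": [-5.5, -0.0, -1.5], "spin": -2.95, "grip": 0.5}
{"xyz": [-5.4, -0.0, -1.7], "spin": -2.95, "grip": 0.5}
{"xyz": [-5.4, -0.0, -1.9], "spin": -2.95, "grip": 0.5}
{"xyz": [-5.3, -0.0, -2.1], "spin": -2.95, "grip": 0.5}
{"xyz": [-5.2, -0.0, -2.3], "spin": -2.95, "grip": 0.5}
{"xyz": [-5.1, -0.0, -2.4], "spin": -2.95, "grip": 0.5}
```

apply_moves([
  {"xyz": [-5.7,0,-0.3],"spin": -3,"grip": 0.5},
  {"xyz": [-5.6,0,-0.5],"spin": -3,"grip": 0.5},
  {"xyz": [-5.6,0,-0.7],"spin": -3,"grip": 0.5},
  {"xyz": [-5.6,0,-0.9],"spin": -3,"grip": 0.5},
  {"xyz": [-5.6,0,-1.1],"spin": -3,"grip": 0.5},
  {"xyz": [-5.5,0,-1.3],"spin": -3,"grip": 0.5},
  {"xyz": [-5.5,0,-1.5],"spin": -3,"grip": 0.5},
  {"xyz": [-5.4,0,-1.7],"spin": -3,"grip": 0.5},
  {"xyz": [-5.4,0,-1.9],"spin": -3,"grip": 0.5},
  {"xyz": [-5.3,0,-2.1],"spin": -3,"grip": 0.5},
  {"xyz": [0,0,0],"spin": 0,"grip": 0.5},
])

```text
t: 25.9
position: [0.5483, 0.0246, 0.114]
orientation: [0.227, -0.225, -0.67, 0.67]
contact_force: [-6.2, -1.3, 0.9]
grip_width: 0.0426
```

```bash
python3 - <<'E'
from h import *
now();vis(None,.003);now()
E
```

```text
t 25.9 arm ang -107.6 fwd 204.9 r 0.0650 z 0.1140 mis 160.3 j6 -145.0 F [-6.2148 -1.3223  0.9439] T_FonAxis -0.359 +Mz 0.168 gap 0.04257477626287341
top ['red n67 r0.070 fwd 215.6']
side []
t 26.0 arm ang -108.2 fwd 205.5 r 0.0649 z 0.1139 mis 160.7 j6 -144.8 F [-5.4901 -0.3386  0.8442] T_FonAxis -0.332 +Mz 0.082 gap 0.04253027997116212
```

```bash
python3 - <<'E'
from h import *
show(arc(251.8,276.8,160.7,141.7,5,.5))
E
```

```text
{"xyz": [-5.3, -0.0, -2.1], "spin": -1.2, "grip": 0.5}
{"xyz": [-5.1, -0.0, -2.5], "spin": -1.2, "grip": 0.5}
{"xyz": [-4.9, -0.0, -2.8], "spin": -1.2, "grip": 0.5}
{"xyz": [-4.7, -0.0, -3.1], "spin": -1.2, "grip": 0.5}
{"xyz": [-4.5, -0.0, -3.4], "spin": -1.2, "grip": 0.5}
```

apply_moves([
  {"xyz": [-5.3,0,-2.1],"spin": -1.2,"grip": 0.5},
  {"xyz": [-5.1,0,-2.5],"spin": -1.2,"grip": 0.5},
  {"xyz": [-4.9,0,-2.8],"spin": -1.2,"grip": 0.5},
  {"xyz": [-4.7,0,-3.1],"spin": -1.2,"grip": 0.5},
  {"xyz": [0,0,0],"spin": 0,"grip": 0.5},
  {"xyz": [0,0,0],"spin": 0,"grip": 0.5},
])

```text
t: 26.5
position: [0.5701, 0.0214, 0.1138]
orientation: [0.2, -0.198, -0.678, 0.679]
contact_force: [-5.7, -3.8, 0.9]
grip_width: 0.0426
```

```bash
python3 - <<'E'
from h import *
now();vis(None,.0028);now()
E
```

```text
t 26.5 arm ang -88.1 fwd 185.4 r 0.0652 z 0.1138 mis 145.5 j6 -149.8 F [-5.7035 -3.8189  0.8816] T_FonAxis -0.380 +Mz 0.178 gap 0.04258533764777441
top ['red n72 r0.069 fwd 192.2']
side []
t 26.6 arm ang -88.2 fwd 185.5 r 0.0652 z 0.1138 mis 145.5 j6 -149.8 F [-6.1561 -3.3329 -0.3345] T_FonAxis -0.408 +Mz 0.130 gap 0.042869068537298154
```

apply_moves([
  {"xyz": [-2.8,0,-2],"spin": -1,"grip": 0.5},
  {"xyz": [-2.7,0,-2.1],"spin": -1,"grip": 0.5},
  {"xyz": [0,0,0],"spin": 0,"grip": 0.5},
  {"xyz": [0,0,0],"spin": 0,"grip": 0.5},
])

```text
t: 26.93
position: [0.5773, 0.0224, 0.114]
orientation: [0.188, -0.186, -0.682, 0.682]
contact_force: [-4.3, 0.3, -0.1]
grip_width: 0.0427
```

```bash
python3 - <<'E'
from h import *
now();vis(None,.0027);now()
E
```

```text
t 26.9333 arm ang -81.8 fwd 179.1 r 0.0648 z 0.1140 mis 141.1 j6 -151.7 F [-4.2848  0.3454 -0.0586] T_FonAxis -0.272 +Mz 0.058 gap 0.04268553938076318
top ['red n71 r0.069 fwd 185.3']
side ['red n31 r0.076 fwd 183.4']
t 27.0333 arm ang -81.9 fwd 179.2 r 0.0648 z 0.1140 mis 141.2 j6 -151.7 F [-4.7765  0.2288 -0.5898] T_FonAxis -0.304 +Mz 0.130 gap 0.0426616781944246
```

apply_moves([
  {"xyz": [4.4,0,3.6],"spin": 1,"grip": 0.5},
  {"xyz": [4.7,0,3.2],"spin": 1,"grip": 0.55},
  {"xyz": [4.9,0,2.8],"spin": 1,"grip": 0.6},
  {"xyz": [0,0,0],"spin": 0,"grip": 0.6},
  {"xyz": [0,0,0],"spin": 0,"grip": 0.6},
])

```text
t: 27.45
position: [0.5616, 0.0211, 0.1151]
orientation: [-0.204, 0.205, 0.677, -0.677]
contact_force: [0.6, 0.1, -0.0]
grip_width: 0.0511
```

```bash
python3 - <<'E'
from h import *
now();vis(None,.0027);now()
E
```

```text
t 27.45 arm ang -95.6 fwd 192.9 r 0.0657 z 0.1151 mis 152.0 j6 -149.0 F [ 0.5666  0.1177 -0.0123] T_FonAxis 0.036 +Mz 0.008 gap 0.05109317606436075
top ['red n68 r0.069 fwd 194.6']
side []
t 27.55 arm ang -95.4 fwd 192.7 r 0.0657 z 0.1149 mis 151.8 j6 -149.0 F [-0.2748 -0.5211 -1.1776] T_FonAxis -0.015 +Mz 0.015 gap 0.051136247258888046
```

apply_moves([
  {"xyz": [0,-20,0],"spin": 0,"grip": 0.6},
  {"xyz": [0,-30,0],"spin": 0,"grip": 0.6},
  {"xyz": [0,-30,0],"spin": 0,"grip": 0.6},
  {"xyz": [0,-30,0],"spin": 0,"grip": 0.6},
  {"xyz": [16,0,-25],"spin": 0,"grip": 0.6},
  {"xyz": [16,0,-25],"spin": 0,"grip": 0.6},
  {"xyz": [16,0,-25],"spin": 0,"grip": 0.6},
  {"xyz": [16,0,-25],"spin": 0,"grip": 0.6},
  {"xyz": [16,0,-25],"spin": 0,"grip": 0.6},
  {"xyz": [16,0,-25],"spin": 0,"grip": 0.6},
  {"xyz": [16,0,-25],"spin": 0,"grip": 0.6},
  {"xyz": [16,0,-25],"spin": 0,"grip": 0.6},
])

```text
t: 28.55
position: [0.5654, 0.2601, 0.2248]
orientation: [-0.204, 0.204, 0.677, -0.677]
contact_force: [-0.5, -0.3, -0.6]
grip_width: 0.0513
```

```bash
python3 - <<'E'
from h import *
now();vis(None,.0027)
t=grab_frame("top");cv2.imwrite("pics/end.png",t["img"][:,:,::-1])
E
```

```text
t 28.55 arm ang 90.9 fwd 6.4 r 0.1736 z 0.2248 mis -34.4 j6 -126.0 F [-0.4536 -0.3393 -0.562 ] T_FonAxis 0.080 +Mz -0.012 gap 0.051320794841154246
top ['red n77 r0.069 fwd 194.5', 'yel n33 r0.019 fwd 198.8']
side ['red n35 r0.070 fwd 192.1', 'yel n11 r0.019 fwd 189.6']
```

View pics/end.png

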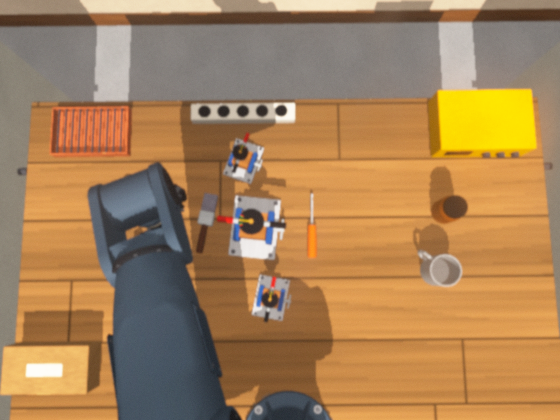

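The final top view shows the red grip at (225,219) with the pointer along it, so there is no torque on the tap. The brush, screwdriver, mug, jar and other fixtures are where they started. The tamper and spare leg are hidden by the arm, but the gripper stayed well above them. The gripper is clear, so I'm handing in.

```bash
python3 -c "
from h import *
print(job_done())"
```

```text
the job is handed in; nothing more can be done
None
```

The tapping sequence is done and handed in at about 28.6 s, inside the 69 s limit. No verdict was reported. I straddled the black arm of the large fixture loosely with the jaws.

| Step | Tap angle, forward from start |
|---|---|
| Half turn forward, pause | about 180° |
| Quarter turn back, pause | about 90° |
| Half turn forward, pause | about 270° |
| Quarter turn back, pause | about 180° |
| Forward until it bottomed | about 284.5° (0.79 turn) |
| Quarter turn back, let go | about 194.5° |

- **Torque:** with the tap bottomed I held for about 0.7 s with the pointer still. The mean torque was 0.486 N m, against 0.48 at the green mark and 0.68 at the red. Every other reading was about 0.2–0.4 N m.
- **Interruption:** at the pause after the second quarter turn back, I lifted the gripper, spun it and set it down again to regain wrist range. The handle angle read the same before and after.
- **Last checks:** the handle is free, with the pointer along the red arm and the gripper clear. The bystanders visible in the top view had not moved. The tamper and spare leg were hidden by the arm, so I did not check them.
- **Disagreements:** the two cameras differed by about 2° on the handle angle, for example 194.5° against 192.1° at the end. The pointer angle read in the images is rougher, good only to a few degrees.

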